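# Put the cup, bowl and flower mould back on their own mats

### The arm

A 7-joint arm with a two-finger parallel gripper is mounted at the origin on the work surface. World frame = base frame: x ahead of the robot, y to its left, z up, the work surface at z = 0. Lengths are in mm, angles in rad, forces in N, time in s.
With the tool pointing down it reaches from about 425 to 875 mm from the base axis. Payload 8.4 kg.
Tool frame: the origin (TCP) lies between the finger pads; the fingertips stand 8 mm ahead of it and the grasp point (between the pads) lies 11 mm behind it; z points along the fingers, y is the line along which they close (so a half turn about z gives the same grasp; the last joint's range is limited). The gripper opens to 87 mm and grips with 3 to 60 N. Pads are 19 mm wide; open, the fingers measure 117 mm over their backs; the gripper's body (75 mm by 190 mm) begins 51 mm behind the grasp point.
Start: joints at [-1.347, 0.333, 0.04, 1.465, -0.013, 1.343, -0.059], TCP at [206.196, 616.399, 230.546] pointing down, gripper open.
Joint ranges: [-2.58, 2.58], [-0.38, 2.09], [-1.3, 1.39], [0.25, 2.4], [-1.5, 4.64], [0.08, 2.09], [-2.65, 2.65]. Speed limits (rad/s): [2.22, 2.22, 2.79, 2.79, 3.14, 3.14, 3.14].

### API

Orientations are given as a unit quaternion [x, y, z, w].
In Python, from station import bot, viewer gives the robot as it stands.
- The arm moves only by the tool apply_moves, never from a script. Its argument "targets" is text: rows parted by semicolons, each of 5 numbers parted by spaces: the shift along the tool's x, y, z each as a share of 0.025 m, from -1 to 1, then the turn about the tool's z as a share of 6 degrees, from -1 to 1, then the opening, from -1 (shut) to 1 (fully open). In form: tx ty tz turn hand; .... A call has 1 to 12 rows; each row shifts and turns the commanded pose from where the row before left it, along the tool's axes as they then stand; what a row does not reach is not made up. A row lasts 1/10 s, in which the tool goes at most 50 mm and 8.59 degrees, less where a joint would pass 70% of its speed; a pose out of reach is approached as far as the arm can. A call with a number of a shift or a turn outside -1 to 1 is refused whole. A call with a gripper value outside its range is refused whole. The fingers move at their own pace and stop on an object; "grip_force" is the grip in N (left out, the last holds). Time passes only in rows, so rows that do not move let the fingers close. It gives the time, the measured TCP pose, the force, the opening and the grip force at its end, in the units of the state.
- bot.observe(): the state, without advancing time (a new reading comes with each control period).
- viewer.grab_frame(name): name is "scene" or "top" or "wrist"; returns the picture (480x640x3 uint8, red, green, blue); there is no depth.
- viewer.calibration(name): a dict with "fx", "fy", "cx", "cy" (pixels), "k1" (the pictures are not rectified: a ray, as slopes to the right and down, at radius r is drawn at 1 + k1 r^2 times it, then the intrinsics apply), "origin" and "attitude" of the camera in the world. Camera axes: x right, y down, z forward; pixel columns grow to the right and rows downward; lengths in mm; the calibration is good to about 2 mm. A picture is of the moment at which its call begins: read the wrist's pose just before it. calibration takes no time and is no camera call; for the wrist camera it gives the pose at the moment of the call.
- bot.finish_job(): hands the job in; it is judged then, once.
The state is a dict: "time_s": time; "qpos": joint angles; "qvel": joint speeds; "joint_torque": joint torques, N m; "ee_pos": TCP position; "ee_rot": TCP orientation; "ft_force": force on the tool from outside, world axes, zero at the start; "torque": the same for the moment, N m; "width": finger opening in mm; "finger_force": force on a finger pad.
Only numpy, scipy, OpenCV 4.12 (cv2) and the standard library are available. Lean on these libraries where they do the work, as an engineer would, in place of code of your own. Each camera call takes 0.05 s, during which the arm holds its last target. There are 200 camera calls.

### The job

The steel cup, the white pinch bowl and the pink flower mould have been put on each other's mats. Using the empty cork mat as the halfway spot for one of them, rearrange them one at a time so that the cup stands upright in the middle of the blue mat, the bowl in the middle of the green mat and the mould in the middle of the yellow mat, all let go. Do not shift the cake pop stand or the jar.

Things in the scene. Friction and masses are not known exactly. Their poses are not given: they have to be found in the camera images.
- cup: Small stainless steel cup, open at the top, round, nearly straight-sided, 62 mm across at the rim, 60 mm near the foot, 62 mm high, wall 3 mm, about 110 g. Origin: centre of its underside; z up along its axis. Loose; at the start it stands near the middle of a mat that is not its own.
- bowl: White ceramic pinch bowl, open at the top, round, 64 mm across at the rim, 59 mm across at 12 mm above its foot, 42 mm at the foot, 38 mm high, wall 4 mm, about 130 g. Origin: centre of its underside; z up along its axis. Loose; at the start it stands near the middle of a mat that is not its own.
- mould: Pink silicone flower mould (rigid), six round petals, upright sides, 32 mm high, about 90 g; 62 mm over two facing petals, 57 mm over two facing notches. Solid for gripping: take it across the outside. Origin: centre of its underside; z up; petals along its x axis and every 60 degrees from it, so its y axis runs through two notches. Loose; starts near the middle of a mat not its own.
- blue_mat: Blue square mat, 100 x 100 mm, 4 mm thick, fixed to the shelf, the place of the steel cup. Origin: centre of its underside, at shelf height (z = 0); its top is 4 mm above. z up, x and y along its edges.
- green_mat: Green square mat, 100 x 100 mm, 4 mm thick, fixed to the shelf, the place of the white bowl. Origin: centre of its underside, at shelf height (z = 0); its top is 4 mm above. z up, x and y along its edges.
- yellow_mat: Yellow square mat, 100 x 100 mm, 4 mm thick, fixed to the shelf, the place of the pink flower mould. Origin: centre of its underside, at shelf height (z = 0); its top is 4 mm above. z up, x and y along its edges.
- cork_mat: Brown cork square mat, 100 x 100 mm, 4 mm thick, fixed to the shelf, the free spot: empty at the start and again at the end. Origin: centre of its underside, at shelf height (z = 0); its top is 4 mm above. z up, x and y along its edges.
- pop_stand: Bystander: wooden cake pop stand, a flat block 110 (x) x 80 (y) x 22 mm with twelve small dark holes in its top. (A clear storage tub 110 mm high, fixed, stands to the left of the work, wholly beyond y = 0.36.) Origin: centre of its underside. Loose; must stay where it is.
- jar: Bystander: small amber glass jar with a red lid, 54 mm across, 68 mm high. Origin: centre of its underside. Loose; must stay where it is.
Things that resemble listed ones, but are neither listed nor needed, are in the scene too. What is meant by the yellow_mat is not black, and is the smaller of those in its own colour.

How it is judged (in metres and radians):
On the way:
1. one of the three things has been set down on the cork mat, upright and let go (within 30 mm of its middle) (((horizontal distance between cup and cork_mat below 0.03 m and z of cup in the frame of cork_mat below 0.009 m and angle between cup's own z axis and vertical below 0.12 rad and contact force between the fingers and cup below 0.3 N) or (horizontal distance between bowl and cork_mat below 0.03 m and z of bowl in the frame of cork_mat below 0.009 m and angle between bowl's own z axis and vertical below 0.12 rad and contact force between the fingers and bowl below 0.3 N) or (horizontal distance between mould and cork_mat below 0.03 m and z of mould in the frame of cork_mat below 0.009 m and angle between mould's own z axis and vertical below 0.12 rad and contact force between the fingers and mould below 0.3 N))), for 0.2 s.
At the end, for the whole second after the job is handed in: The cup stands on the blue mat, the bowl on the green mat and the mould on the yellow mat, each upright (within 0.12 rad), within 15 mm of the middle of its mat, resting on it (underside less than 9 mm above the shelf), let go and at rest (horizontal distance between cup and blue_mat below 0.015 m and z of cup in the frame of blue_mat below 0.009 m and angle between each of cup, bowl, mould's own z axis and vertical below 0.12 rad and contact force between the fingers and cup below 0.3 N and linear speed of each of cup, bowl, mould below 0.02 m/s and angular speed of each of cup, bowl, mould below 0.2 rad/s and horizontal distance between bowl and green_mat below 0.015 m and z of bowl in the frame of green_mat below 0.009 m and contact force between the fingers and bowl below 0.3 N and horizontal distance between mould and yellow_mat below 0.015 m and z of mould in the frame of yellow_mat below 0.009 m and contact force between the fingers and mould below 0.3 N); the robot touches nothing.
It fails at once if the cake pop stand is shifted by more than 15 mm (distance of pop_stand from where it was at the start of the episode above 0.015 m).
It fails at once if the jar is shifted by more than 15 mm (distance of jar from where it was at the start of the episode above 0.015 m).
It also fails if it takes over 112 s, if anything falls off the work surface, if the arm or the gripper's body presses on something with over 40 N, if the wrist force passes 120 N, or if a joint passes its speed limit or range.

## Working session

There is one attempt and no reset: what is moved stays moved. The work goes in short steps, Python scripts to look and compute and a tool call to move; the robot and the scene stay as the last step left them, time stands still between calls to the robot, and variables do not carry over. Pictures are saved under pics/ and viewed, at most 14 in all, crops included, and the job is handed in when it is done.

Besides the shell and the picture viewer there is one more tool, called after "Emit:" as a command line: name --argument value ..., lists and objects as JSON in quotes. apply_moves: Moves the arm, as the interface text tells. Shift numbers are shares of 0.025 m and turn numbers shares of 6 degrees, none past 1 either way. Its arguments: {"type":"object","properties":{"targets":{"type":"string"},"grip_force":{"type":"number"}},"required":["targets"]}

```bash
mkdir -p pics; ls
python3 - <<'E'
from station import bot, viewer
import cv2
s=bot.observe(); print(s["time_s"],s["ee_pos"],s["ee_rot"],s["width"])
for n in ("scene","top"):
    f=viewer.grab_frame(n); cv2.imwrite(f"pics/{n}0.png",cv2.cvtColor(f,cv2.COLOR_RGB2BGR)); print(n,viewer.calibration(n))
E
```

```text
pics
0.0 [206.08413322 615.96174781 229.65283648] [ 1.60723715e-01  9.86999092e-01 -8.21378168e-04 -7.59643549e-05] 86.94367559910813
scene {'fx': 533.7892235802539, 'fy': 533.7892235802539, 'cx': 315.0708367833737, 'cy': 249.23215743946054, 'k1': -0.12211273454888137, 'origin': array([1111.37816189, -432.93047287,  876.89810872]), 'attitude': array([ 0.87722133,  0.36285344, -0.12346456, -0.28909622])}
top {'fx': 459.01366564434187, 'fy': 459.01366564434187, 'cx': 323.10095674813374, 'cy': 240.1838388904608, 'k1': -0.11717808310656186, 'origin': array([615.85118274,  29.37217248, 802.42358317]), 'attitude': array([ 0.71372805, -0.69911323,  0.03828069, -0.01917166])}
```

View pics/top0.png

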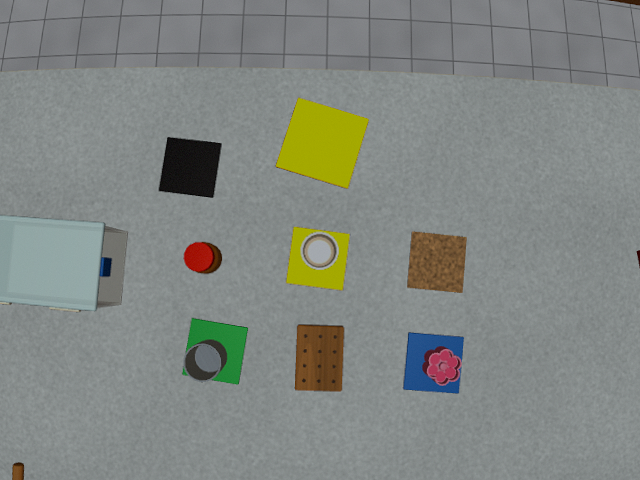

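View pics/scene0.png

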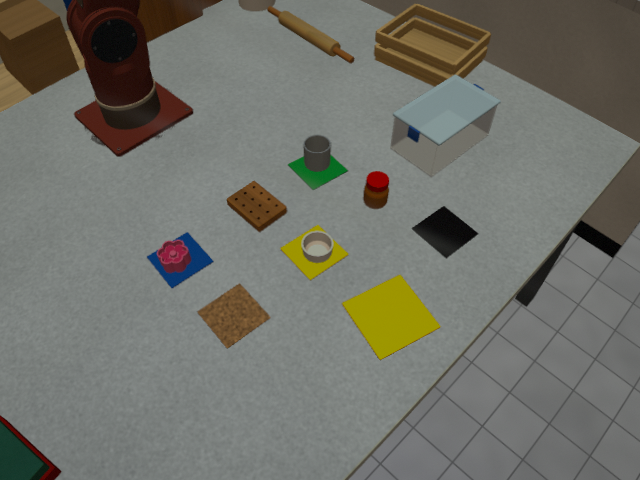

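The top picture shows the cup on green (204,361), the bowl on the small yellow mat (319,251), the mould on blue (442,366), and cork empty at (437,262). The jar is at (201,257) and the pop stand at (319,358). The scene picture agrees; next I measure in enlarged crops.

```bash
cat > h.py <<'E'
import numpy as np, cv2
from scipy.spatial.transform import Rotation as R
from station import bot, viewer
def ray(c,u,v):
    x,y=cv2.undistortPoints(np.array([[[u,v]]],float),np.array([[c["fx"],0,c["cx"]],[0,c["fy"],c["cy"]],[0,0,1]]),np.array([c["k1"],0,0,0,0.]))[0,0]
    return R.from_quat(c["attitude"]).apply([x,y,1])
def onz(c,u,v,z):
    d=ray(c,u,v); o=c["origin"]; return o+d*(z-o[2])/d[2]
def proj(c,p):
    r=R.from_quat(c["attitude"]).inv(); 
    q=r.apply(np.asarray(p,float)-c["origin"]); x,y=q[:2]/q[2]; k=1+c["k1"]*(x*x+y*y)
    return np.array([c["fx"]*k*x+c["cx"],c["fy"]*k*y+c["cy"]])
def tri(c1,a,c2,b):
    d1,d2=ray(c1,*a),ray(c2,*b); o1,o2=c1["origin"],c2["origin"]
    s=np.linalg.lstsq(np.c_[d1,-d2],o2-o1,rcond=None)[0]
    p,q=o1+s[0]*d1,o2+s[1]*d2; return (p+q)/2,np.linalg.norm(p-q)
E
python3 - <<'E'
from h import *
t=viewer.calibration("top");s=viewer.calibration("scene")
print(proj(s,[0,0,0]),proj(s,[206,616,230]),proj(t,[206,616,230]))
def crop(n,x,y,w,h,k):
    f=cv2.imread(f"pics/{n}0.png")[y:y+h,x:x+w]
    cv2.imwrite(f"pics/{n}c.png",cv2.resize(f,None,fx=k,fy=k,interpolation=cv2.INTER_CUBIC))
crop("top",170,215,310,190,2.5); crop("scene",140,125,260,230,2.6)
# mat corners by colour
for n in("top","scene"):
    hsv=cv2.cvtColor(cv2.imread(f"pics/{n}0.png"),cv2.COLOR_BGR2HSV)
    for m,lo,hi in(("blue",(100,150,60),(125,255,255)),("green",(50,150,60),(75,255,255)),("yellow",(25,180,80),(35,255,255)),("cork",(8,60,60),(22,200,255))):
        k=cv2.inRange(hsv,lo,hi); k=cv2.morphologyEx(k,cv2.MORPH_CLOSE,np.ones((3,3)))
        for c in cv2.findContours(k,0,1)[0]:
            if cv2.contourArea(c)>900:
                h=cv2.convexHull(c); print(n,m,cv2.contourArea(c),cv2.approxPolyDP(h,4,True)[:,0].tolist())
E
```

```text
[133.6989898  114.30385669] [356.31451491 -27.72827123] [-82.60722808 534.01447423]
top blue 1791.5 [[409, 333], [463, 338], [458, 392], [404, 388]]
top green 1766.5 [[192, 318], [247, 328], [238, 383], [212, 379], [186, 350]]
top yellow 1815.5 [[294, 227], [348, 234], [341, 289], [286, 281]]
top yellow 5264.5 [[298, 98], [368, 120], [347, 187], [276, 165]]
top cork 2900.5 [[298, 325], [343, 327], [341, 390], [295, 389]]
top cork 3005.5 [[466, 237], [461, 292], [407, 286], [413, 231]]
scene blue 939.5 [[187, 233], [212, 261], [171, 287], [147, 257]]
scene yellow 4337.0 [[400, 275], [439, 326], [380, 359], [342, 303]]
scene yellow 965.5 [[318, 225], [347, 254], [310, 279], [281, 247]]
scene cork 2395.5 [[240, 284], [269, 318], [226, 347], [198, 311]]
scene cork 1584.5 [[252, 181], [286, 207], [260, 231], [227, 203]]
scene cork 1911.0 [[639, 81], [616, 107], [534, 39], [529, 0], [639, 2]]
scene cork 6592.5 [[489, 13], [492, 46], [464, 77], [432, 85], [375, 59], [376, 30], [415, 0]]
scene cork 1386.5 [[239, 0], [273, 0], [338, 42], [353, 61], [328, 54]]
scene cork 5685.5 [[39, 0], [68, 27], [85, 67], [0, 111], [0, 0]]
```

View pics/topc.png

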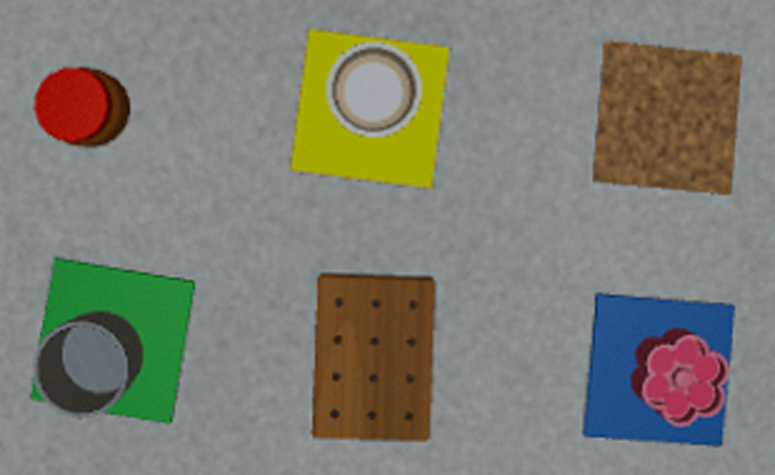

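View pics/scenec.png

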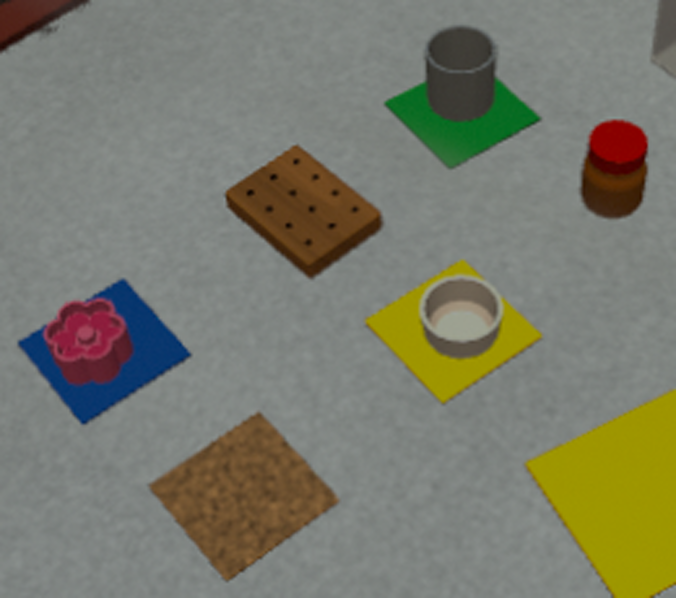

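```bash
cat > m.py <<'E'
from h import *
t=viewer.calibration("top");s=viewer.calibration("scene")
T=lambda u,v:(169.5+(u+.5)/2.5,214.5+(v+.5)/2.5); S=lambda u,v:(139.5+(u+.5)/2.6,124.5+(v+.5)/2.6)
M=dict(yellow=([(310,29),(450,46),(432,187),(291,171)],[(463,260),(542,335),(444,403),(365,323)]),
cork=([(604,40),(741,55),(732,194),(594,181)],[(260,412),(338,500),(227,580),(150,487)]),
blue=([(597,293),(734,305),(721,446),(584,437)],[(124,279),(190,354),(84,423),(18,345)]),
green=([(55,258),(195,281),(173,423),(32,400)],[(385,104),(540,118),(452,167)]))
for n,(a,b) in M.items():
    A=[T(*p) for p in a];B=np.array([S(*p) for p in b]); P=np.array([onz(t,*p,4) for p in A])
    c=P.mean(0); e=P[1]-P[0]; print(n,"top",c.round(1),"sides",np.linalg.norm(P-np.roll(P,1,0),axis=1).round(1),"ang",np.degrees(np.arctan2(e[1],e[0])).round(1)+90)
    for p,q in zip(A,P):
        d=np.linalg.norm(B-proj(s,q),axis=1);i=d.argmin()
        if d[i]<6: r=tri(t,p,s,B[i]); print("   ",r[0].round(1),r[1].round(1))
for n,a,b,z in(("bowl",(375,89),(461,303),42),("cup",(83,367),(461,50),66),("mould",(684.5,380),(87,333),36),("jar",(73,105),(618,147),68)):
    p,e=tri(t,T(*a),s,S(*b)); print(n,p.round(1),e.round(1),"top",onz(t,*T(*a),z).round(1),"scene",onz(s,*S(*b),z).round(1))
st=[onz(t,*T(*p),22) for p in((319,274),(434,278),(429,440),(313,438))]; print("stand",np.mean(st,0).round(1),np.round(st,0).tolist())
E
python3 m.py
```

```text
yellow top [650.   16.6   4. ] sides [99.8 98.7 99.2 98.4] ang -5.700000000000003
    [703.9  60.    6.1] 0.6
    [694.4 -37.9   5.3] 0.2
    [595.7 -27.4   2.5] 0.9
    [605.3  71.2   3.3] 0.4
cork top [ 647.6 -193.5    4. ] sides [99.5 99.8 99.  99.5] ang -4.799999999999997
    [ 700.2 -148.4    3.7] 3.5
    [ 692.4 -246.9    4.4] 1.5
    [ 594.1 -239.8    3.8] 0.0
    [ 601.8 -140.6    4.4] 0.5
blue top [ 470.3 -188.8    4. ] sides [100.4  98.5  99.4  98.1] ang -4.700000000000003
    [ 523.3 -144.2    5. ] 2.5
    [ 515.9 -241.6    5.4] 0.9
    [ 416.  -235.2    1.3] 1.1
    [ 423.9 -136.1    3.4] 0.1
green top [485.4 191.    4. ] sides [99.5 98.7 98.9 99.2] ang -7.700000000000003
    [541.2 232.5   5.9] 0.7
    [528.4 135.2   7. ] 0.3
    [430.3 148.4   5.3] 0.4
bowl [660.4  14.6  48.9] 0.6 top [661.1  14.7  42. ] scene [656.5  18.2  42. ]
cup [478.7 196.7  69.1] 0.4 top [478.2 197.5  66. ] scene [476.1 199.   66. ]
mould [ 469.2 -198.1   32.9] 0.2 top [ 469.7 -197.2   36. ] scene [ 471.7 -198.9   36. ]
jar [645.1 210.1  62. ] 0.3 top [645.  208.7  68. ] scene [648.5 205.2  68. ]
stand [480.9  11.5  22. ] [[536.0, 50.0, 22.0], [535.0, -28.0, 22.0], [426.0, -27.0, 22.0], [426.0, 51.0, 22.0]]
```

Emit:
apply_moves --targets "0 0 0 -1 1;0 0 0 -1 1;0 0 0 -1 1;0 0 0 -0.1 1;-1 -0.5 0 0 1;-1 -0.5 0 0 1;-1 -0.5 0 0 1;-1 -0.5 0 0 1;-1 -0.5 0 0 1;-1 -0.5 0 0 1" --grip_force 25

```text
time_s: 1.1
ee_pos: [357.2, 541.0, 230.3]
ee_rot: [0.001, 1.0, -0.0, -0.0]
ft_force: [0.3, -0.0, -0.3]
width: 87.1
finger_force: 0.0
```

Emit:
apply_moves --targets "-0.5 -1 0 0 1;-0.5 -1 0 0 1;-0.5 -1 0 0 1;-0.5 -1 0 0 1;-0.5 -1 0 0 1;-0.5 -1 0 0 1;-0.5 -1 0 0 1;-0.5 -1 0 0 1;-0.4 -1 0 0 1;-0.4 -1 0 0 1;0 -0.5 0 0 1;0 0 0 0 1"

```text
time_s: 2.3
ee_pos: [477.0, 277.8, 230.6]
ee_rot: [0.001, 1.0, -0.0, -0.0]
ft_force: [-0.8, 0.3, 0.0]
width: 87.1
finger_force: 0.0
```

Run:
```python
from h import *
s=bot.observe(); print(s["ee_pos"],s["ee_rot"]); c=viewer.calibration("wrist");print(c)
f=viewer.grab_frame("wrist"); cv2.imwrite("pics/w1.png",cv2.cvtColor(f,cv2.COLOR_RGB2BGR))
print("cup rim",proj(c,[478.3,197.5,66]),"green",proj(c,[485.4,191,4]))
```

```text
[476.98834033 277.83003603 230.62744899] [ 1.24108865e-03  9.99999225e-01 -8.12739068e-05 -5.48756373e-05]
{'fx': 361.4645611493649, 'fy': 361.4645611493649, 'cx': 319.9593709537897, 'cy': 239.07487157848206, 'k1': -0.06007827587527528, 'origin': array([411.45056676, 278.49709507, 384.96378929]), 'attitude': array([0.70275378, 0.70085597, 0.08605359, 0.08679184])}
cup rim [230.87998345 225.44946254] green [239.07460902 220.05430974]
```

View pics/w1.png

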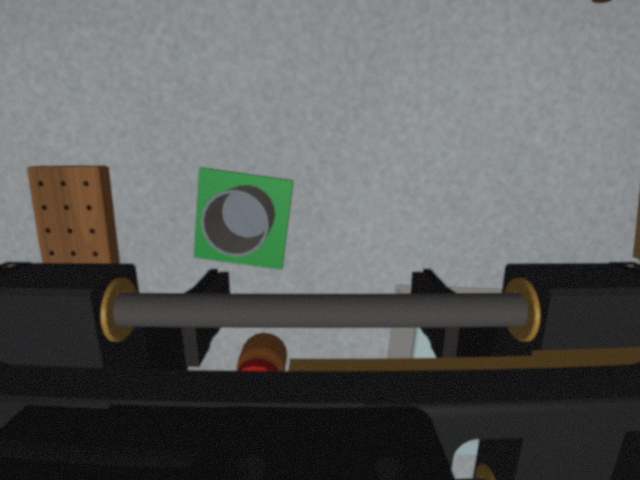

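The wrist picture shows the cup's rim at about (237,221) on the green mat, whose corners are (200,167), (293,180), (283,269) and (194,257). That is a few pixels off the prediction, so I'll look closer.

Run:
```python
import cv2
f=cv2.imread("pics/w1.png")[155:280,180:305]
f=cv2.convertScaleAbs(f,alpha=1.6)
cv2.imwrite("pics/w1c.png",cv2.resize(f,None,fx=4.6,fy=4.6,interpolation=cv2.INTER_CUBIC))
```

```text
(no output)
```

View pics/w1c.png

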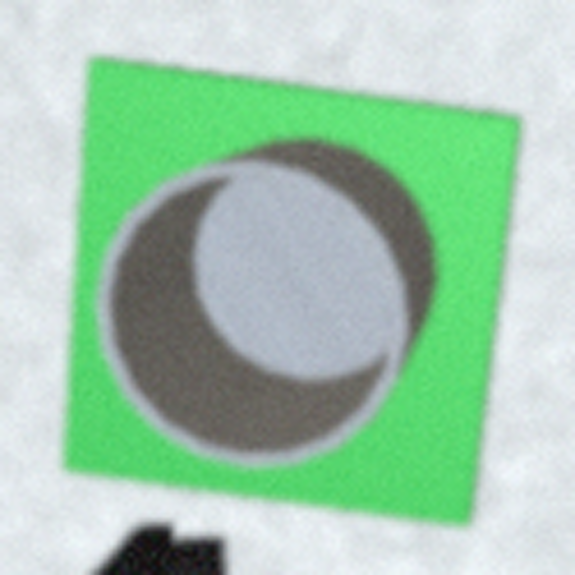

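Emit:
apply_moves --targets "0 -1 0 0 1;0 -1 0 0 1;0 -1 0 0 1;0 -0.17 0 0 1;0 0 1 0 1;0 0 1 0 1;0 0 1 0 1;0 0 1 0 1;0 0 1 0 1;0 0 1 0 1;0 0 0 0 1"

```text
time_s: 3.45
ee_pos: [474.3, 201.2, 77.5]
ee_rot: [-0.002, 1.0, -0.001, -0.003]
ft_force: [-0.3, -0.4, -0.4]
width: 87.0
finger_force: 0.0
```

Run:
```python
from h import *
c=viewer.calibration("wrist")
f=viewer.grab_frame("wrist"); cv2.imwrite("pics/w2.png",cv2.cvtColor(f,cv2.COLOR_RGB2BGR))
print("cup rim",proj(c,[477,198.5,66]),bot.observe()["ee_pos"])
```

```text
cup rim [313.71734702 291.8922029 ] [475.50028357 201.39163135  79.47063003]
```

View pics/w2.png

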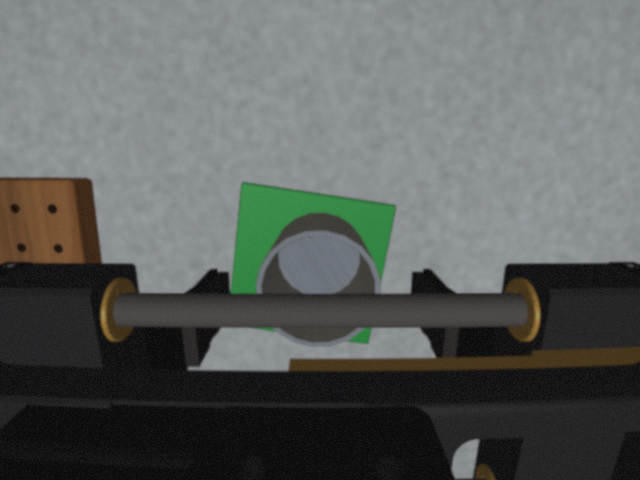

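The wrist picture shows the rim centred at (319,288), midway between the fingers, so I descend and grip.

Emit:
apply_moves --targets "0 0 1 0 1;0 0 0.85 0 1;0 0 0 0 1;0 0 0 0 -1;0 0 0 0 -1;0 0 0 0 -1;0 0 0 0 -1;0 0 0 0 -1;0 0 0 0 -1" --grip_force 25

```text
time_s: 4.4
ee_pos: [477.4, 200.4, 35.2]
ee_rot: [-0.001, 1.0, 0.0, 0.0]
ft_force: [-1.7, -0.2, 6.3]
width: 61.4
finger_force: 25.0
```

Emit:
apply_moves --targets "0 0 -1 0 -1;0 0 -1 0 -1;0 0 -1 0 -1;-0.4 -0.8 0 0 -1;-0.4 -1 0 0 -1;-0.4 -1 0 0 -1;-0.4 -1 0 0 -1;-0.4 -1 0 0 -1;-0.4 -1 0 0 -1;-0.4 -1 0 0 -1;-0.4 -1 0 0 -1"

```text
time_s: 5.5
ee_pos: [557.4, 4.3, 109.4]
ee_rot: [-0.001, 1.0, 0.0, -0.0]
ft_force: [0.4, 0.2, -0.8]
width: 61.5
finger_force: 25.0
```

Emit:
apply_moves --targets "-0.45 -1 0 0 -1;-0.45 -1 0 0 -1;-0.45 -1 0 0 -1;-0.45 -1 0 0 -1;-0.45 -1 0 0 -1;-0.45 -1 0 0 -1;-0.45 -1 0 0 -1;-0.4 -0.8 0 0 -1;0 0 0 0 -1;0 0 0 0 -1"

```text
time_s: 6.5
ee_pos: [646.0, -189.7, 108.9]
ee_rot: [-0.0, 1.0, 0.0, -0.0]
ft_force: [0.2, 0.4, -1.1]
width: 61.1
finger_force: 25.0
```

Run:
```python
from h import *
c=viewer.calibration("wrist")
f=viewer.grab_frame("wrist"); cv2.imwrite("pics/w3.png",cv2.cvtColor(f,cv2.COLOR_RGB2BGR))
s=bot.observe();print("cork",proj(c,[647.6,-193.5,4]),[proj(c,p).round(0).tolist() for p in([700.2,-148.5,4],[692.4,-247,4],[594,-240,4],[602,-140.6,4])],s["ee_pos"],s["ee_rot"],s["width"])
```

```text
cork [314.36480406 242.11296829] [[372.0, 308.0], [245.0, 298.0], [248.0, 169.0], [388.0, 180.0]] [ 646.10898058 -188.70470479  108.97229066] [-1.07373046e-03  9.99999291e-01  3.49682838e-04 -3.76979014e-04] 61.351870748053344
```

View pics/w3.png

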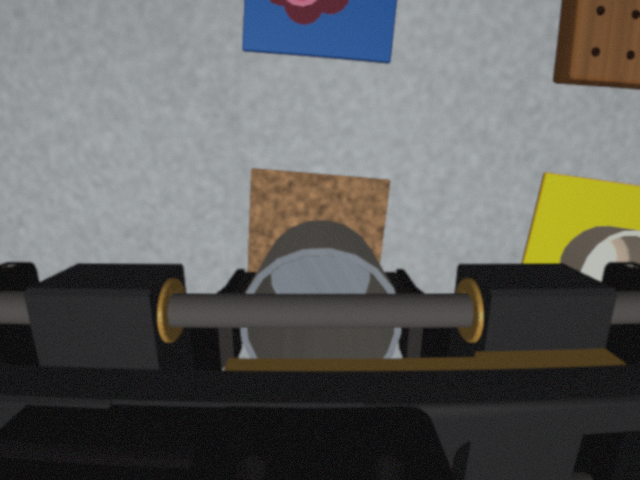

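The cork mat's far corners appear at (251,169) and (390,180), within 2 mm of prediction. The cup is right above it, so I lower and release.

Emit:
apply_moves --targets "0 -0.06 1 0 -1;0 0 1 0 -1;0 0 0.5 0 -1;0 0 0.3 0 -1;0 0 0.1 0 -1;0 0 0 0 -1;0 0 0 0 -1"

```text
time_s: 7.25
ee_pos: [647.0, -191.2, 37.9]
ee_rot: [-0.001, 1.0, -0.0, 0.001]
ft_force: [0.1, 0.4, -1.0]
width: 61.4
finger_force: 25.0
```

Emit:
apply_moves --targets "0 0 0 0 1;0 0 0 0 1;0 0 0 0 1;0 0 0 0 1;0 0 0 0 1"

```text
time_s: 7.75
ee_pos: [646.4, -191.1, 36.9]
ee_rot: [-0.001, 1.0, -0.0, 0.0]
ft_force: [-0.3, -0.6, -0.3]
width: 85.7
finger_force: 0.0
```

Emit:
apply_moves --targets "0 0 -1 0 1;0 0 -1 0 1;0 0 -1 0 1;-0.1 0.8 0 0 1;-0.1 1 0 0 1;-0.1 1 0 0 1;-0.1 1 0 0 1;-0.1 1 0 0 1;-0.05 1 0 0 1;0 1 0 0 1;0 1 0 0 1;0 0.5 0 0 1"

```text
time_s: 8.95
ee_pos: [659.7, 19.5, 111.7]
ee_rot: [-0.002, 1.0, 0.001, -0.0]
ft_force: [-0.7, 0.6, -1.5]
width: 87.3
finger_force: 0.0
```

Run:
```python
from h import *
viewer.grab_frame("wrist");viewer.grab_frame("wrist")
c=viewer.calibration("wrist")
f=viewer.grab_frame("wrist"); cv2.imwrite("pics/w4.png",cv2.cvtColor(f,cv2.COLOR_RGB2BGR))
s=bot.observe();print("bowl rim",proj(c,[661,14.7,42]),"mat far corners",proj(c,[595.7,-27.4,4]),proj(c,[605.3,71.2,4]),s["ee_pos"])
```

```text
bowl rim [312.96254444 255.16239471] mat far corners [254.52638939 150.99092602] [393.06864982 165.43875961] [659.75807571  16.54963279 111.77108488]
```

View pics/w4.png

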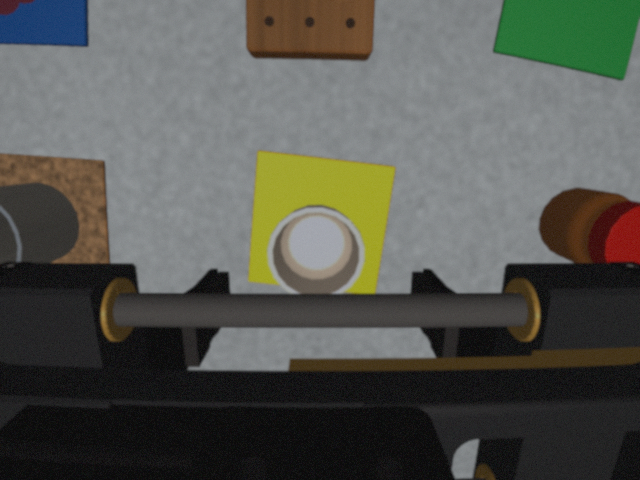

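The bowl's rim is centred at (316,252), so the bowl is at about (659.5,16.7), under the gripper. I descend and grip.

Emit:
apply_moves --targets "0 0 1 0 1;0 0 1 0 1;0 0 1 0 1;0 0 0.75 0 1;0 0 0 0 1;0 0 0 0 -1;0 0 0 0 -1;0 0 0 0 -1;0 0 0 0 -1;0 0 0 0 -1;0 0 0 0 -1"

```text
time_s: 10.2
ee_pos: [660.3, 16.4, 19.0]
ee_rot: [-0.001, 1.0, 0.0, 0.001]
ft_force: [-0.8, -0.1, 6.4]
width: 61.4
finger_force: 24.6
```

Emit:
apply_moves --targets "0 0 -1 0 -1;0 0 -1 0 -1;0 0 -1 0 -1;0.9 0.9 0 0 -1;0.9 0.9 0 0 -1;0.9 0.9 0 0 -1;0.9 0.9 0 0 -1;0.9 0.9 0 0 -1;0.9 0.9 0 0 -1;0.9 0.9 0 0 -1;0.76 0.83 0 0 -1;0 0 0 0 -1"

```text
time_s: 11.4
ee_pos: [480.0, 197.9, 92.8]
ee_rot: [-0.004, 1.0, 0.001, -0.001]
ft_force: [0.9, 0.4, -1.8]
width: 61.1
finger_force: 24.8
```

Emit:
apply_moves --targets "0 0 1 0 -1;0 0 0.9 0 -1;0 0 0.5 0 -1;0 0 0.3 0 -1;0 0 0.2 0 -1;0 0 0 0 -1;0 0 0 0 -1"

```text
time_s: 12.1
ee_pos: [483.5, 194.5, 21.2]
ee_rot: [-0.001, 1.0, 0.0, 0.0]
ft_force: [0.1, -0.7, -2.1]
width: 61.2
finger_force: 24.8
```

Emit:
apply_moves --targets "0 0 0.06 0 -1;0 0 0 0 -1;0 0 0 0 1;0 0 0 0 1;0 0 0 0 1;0 0 0 0 1;0 0 -1 0 1;0 0 -1 0 1;0 0 -1 0 1;0 0 -1 0 1"

```text
time_s: 13.1
ee_pos: [482.9, 194.3, 120.1]
ee_rot: [-0.001, 1.0, -0.0, 0.0]
ft_force: [0.8, 0.3, -0.1]
width: 87.0
finger_force: 0.0
```

Emit:
apply_moves --targets "0.2 -0.8 0 0 1;0.2 -1 0 0 1;0.2 -1 0 0 1;0 -1 0 0 1;0 -1 0 0 1;0 -1 0 0 1;0 -1 0 0 1;0 -1 0 0 1;0 -1 0 0 1;0 -1 0 0 1;0 -1 0 0 1;0 -1 0 0 1"

```text
time_s: 14.3
ee_pos: [467.6, -102.1, 118.5]
ee_rot: [-0.001, 1.0, 0.0, -0.0]
ft_force: [-0.1, -0.4, 0.0]
width: 87.1
finger_force: 0.0
```

Emit:
apply_moves --targets "0 -1 0 0 1;0 -1 0 0 1;0 -1 0 0 1;0 -0.8 0 0 1;0 0 0 0 1;0 0 0 0 1;0 0 0 0 1"

```text
time_s: 15.0
ee_pos: [468.4, -194.8, 118.7]
ee_rot: [-0.001, 1.0, 0.0, -0.0]
ft_force: [0.2, 0.2, 0.4]
width: 86.7
finger_force: 0.0
```

Run:
```python
from h import *
c=viewer.calibration("wrist")
f=viewer.grab_frame("wrist"); cv2.imwrite("pics/w5.png",cv2.cvtColor(f,cv2.COLOR_RGB2BGR))
s=bot.observe();print("mould",proj(c,[469.5,-197,36]),"mat far corners",proj(c,[416,-235.2,4]),proj(c,[423.9,-136.1,4]),s["ee_pos"])
f=cv2.imread("pics/w5.png"); g=cv2.convertScaleAbs(f[140:340,210:430],alpha=1.3)
cv2.imwrite("pics/w5c.png",cv2.resize(g,None,fx=3,fy=3,interpolation=cv2.INTER_CUBIC))
```

```text
mould [316.11312443 249.59007713] mat far corners [264.49207068 167.41257929] [398.88181546 178.65384632] [ 468.54219478 -194.64216372  118.80282777]
```

View pics/w5c.png

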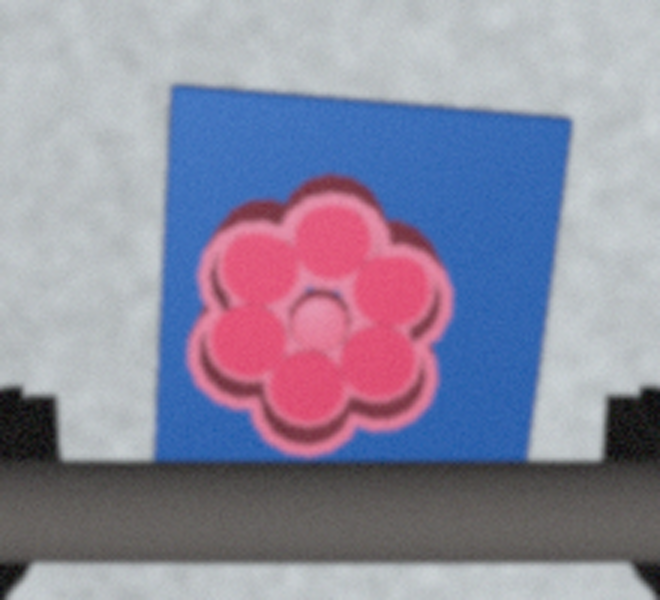

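The mould's top is centred at crop (320,323), i.e. pixel (316.5,247). Its notch axis is about 10° clockwise from the finger line. I turn +10° and grip across the notches.

Emit:
apply_moves --targets "0 -0.08 0 1 1;0 0 0 0.67 1;0 0 1 0 1;0 0 1 0 1;0 0 1 0 1;0 0 0.8 0 1;0 0 0.35 0 1;0 0 0 0 1;0 0 0 0 1"

```text
time_s: 15.95
ee_pos: [469.2, -197.6, 16.0]
ee_rot: [0.086, 0.996, -0.0, 0.0]
ft_force: [0.8, 0.3, -0.6]
width: 86.7
finger_force: 0.0
```

Emit:
apply_moves --targets "0 0 0 0 -1;0 0 0 0 -1;0 0 0 0 -1;0 0 0 0 -1;0 0 0 0 -1;0 0 0 0 -1;0 0 0 0 -1"

```text
time_s: 16.65
ee_pos: [468.8, -197.6, 15.5]
ee_rot: [0.086, 0.996, 0.0, 0.0]
ft_force: [-1.2, 0.6, 3.9]
width: 56.8
finger_force: 25.0
```

Emit:
apply_moves --targets "0 0 -1 0 -1;0 0 -1 0 -1;0 0 -1 -1 -1;0 0 0 -0.67 -1;-0.8 0.9 0 0 -1;-0.8 1 0 0 -1;-0.8 1 0 0 -1;-0.8 1 0 0 -1;-0.8 1 0 0 -1;-0.8 1 0 0 -1;-0.8 1 0 0 -1;-0.8 1 0 0 -1"

```text
time_s: 17.85
ee_pos: [628.8, 1.3, 89.9]
ee_rot: [-0.001, 1.0, -0.0, -0.0]
ft_force: [1.0, -1.0, -0.6]
width: 56.3
finger_force: 25.0
```

Emit:
apply_moves --targets "-0.8 0.74 0 0 -1;0 0 0 0 -1;0 0 1 0 -1;0 0 0.9 0 -1;0 0 0.5 0 -1;0 0 0.3 0 -1;0 0 0.2 0 -1;0 0 0 0 -1;0 0 0 0 -1"

```text
time_s: 18.75
ee_pos: [648.8, 18.6, 18.6]
ee_rot: [-0.001, 1.0, 0.0, 0.001]
ft_force: [-0.2, 0.5, -1.8]
width: 56.7
finger_force: 25.0
```

Emit:
apply_moves --targets "0 0 0.1 0 -1;0 0 0 0 -1;0 0 0 0 1;0 0 0 0 1;0 0 0 0 1;0 0 0 0 1;0 0 0 0 1;0 0 -1 0 1;0 0 -1 0 1;0 0 -1 0 1;0 0 -1 0 1"

```text
time_s: 19.85
ee_pos: [648.2, 18.6, 116.3]
ee_rot: [-0.001, 1.0, -0.0, -0.0]
ft_force: [1.5, 0.2, -0.1]
width: 86.9
finger_force: 0.0
```

Emit:
apply_moves --targets "0.1 -0.8 0 0 1;0 -1 0 0 1;0 -1 0 0 1;0 -1 0 0 1;0 -1 0 0 1;0 -1 0 0 1;0 -1 0 0 1;0 -1 0 0 1;0 -0.6 0 0 1;0 0 0 0 1;0 0 0 0 1;0 0 0 0 1"

```text
time_s: 21.05
ee_pos: [646.6, -189.2, 115.1]
ee_rot: [-0.002, 1.0, 0.001, -0.0]
ft_force: [0.7, -0.3, 0.7]
width: 87.1
finger_force: 0.0
```

Run:
```python
from h import *
s=bot.observe();print(s["ee_pos"])
f=cv2.cvtColor(viewer.grab_frame("wrist"),cv2.COLOR_RGB2BGR); g=cv2.cvtColor(viewer.grab_frame("top"),cv2.COLOR_RGB2BGR)
cv2.imwrite("pics/m6.png",cv2.resize(np.hstack([f,g]),(800,300),interpolation=cv2.INTER_AREA))
```

```text
[ 646.57555453 -189.23409255  115.13526482]
```

View pics/m6.png

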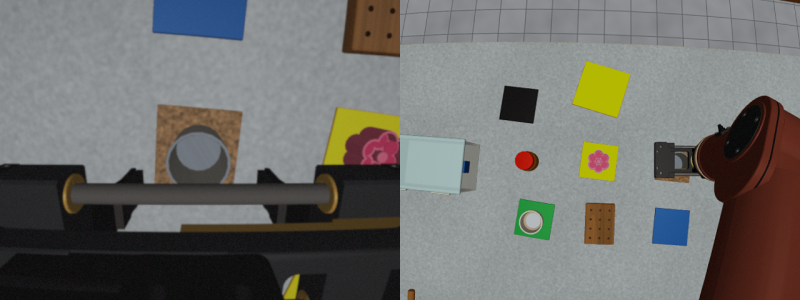

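The picture shows the mould centred on yellow, the bowl roughly centred on green, and the cup upright on cork just below the fingers at (198,158). Next I pick up the cup.

Emit:
apply_moves --targets "0 -0.07 1 0 1;0 0 1 0 1;0 0 0.8 0 1;0 0 0.35 0 1;0 0 0 0 1;0 0 0 0 -1;0 0 0 0 -1;0 0 0 0 -1;0 0 0 0 -1;0 0 0 0 -1;0 0 0 0 -1"

```text
time_s: 22.25
ee_pos: [646.6, -192.9, 37.3]
ee_rot: [-0.001, 1.0, 0.0, 0.0]
ft_force: [-0.6, 1.2, 6.6]
width: 61.4
finger_force: 25.0
```

Emit:
apply_moves --targets "0 0 -1 0 -1;0 0 -1 0 -1;0.9 0 0 0 -1;0.9 0.1 0 0 -1;0.9 0.1 0 0 -1;0.9 0 0 0 -1;0.9 0 0 0 -1;0.9 0 0 0 -1;0.9 0 0 0 -1;0.7 0 0 0 -1;0 0 0 0 -1;0 0 0 0 -1"

```text
time_s: 23.45
ee_pos: [471.5, -188.3, 86.8]
ee_rot: [-0.001, 1.0, 0.0, 0.0]
ft_force: [0.6, 0.5, -0.6]
width: 61.2
finger_force: 25.0
```

Emit:
apply_moves --targets "0 0 0.9 0 -1;0 0 0.6 0 -1;0 0 0.3 0 -1;0 0 0.15 0 -1;0 0 0 0 -1;0 0 0 0 -1"

```text
time_s: 24.05
ee_pos: [471.7, -188.6, 38.3]
ee_rot: [-0.001, 1.0, -0.0, 0.0]
ft_force: [-0.5, 0.1, -0.6]
width: 61.7
finger_force: 25.0
```

Emit:
apply_moves --targets "0 0 0.05 0 -1;0 0 0 0 -1;0 0 0 0 1;0 0 0 0 1;0 0 0 0 1;0 0 0 0 1;0 0 0 0 1;0 0 -1 0 1;0 0 -1 0 1;0 0 -1 0 1;0 0 -1 0 1;0 0 -1 0 1"

```text
time_s: 25.25
ee_pos: [471.0, -188.4, 162.6]
ee_rot: [-0.001, 1.0, -0.0, -0.0]
ft_force: [0.3, -0.7, 0.5]
width: 87.0
finger_force: 0.0
```

Emit:
apply_moves --targets "0 -1 0 0 1;0 -1 0 0 1;0 -1 0 0 1;0 -1 0 0 1;0 -1 0 0 1;0 -1 0 0 1;0 -1 0 0 1;0 -1 0 0 1;0 0 0 0 1;0 0 0 0 1;0 0 0 0 1"

```text
time_s: 26.35
ee_pos: [471.8, -387.3, 161.3]
ee_rot: [-0.001, 1.0, 0.0, -0.0]
ft_force: [0.5, 0.0, 0.1]
width: 86.8
finger_force: 0.0
```

Run:
```python
from h import *
s=bot.observe();print(s["ee_pos"])
g=cv2.cvtColor(viewer.grab_frame("top"),cv2.COLOR_RGB2BGR); cv2.imwrite("pics/top7.png",g)
cv2.imwrite("pics/top7c.png",cv2.resize(g[215:405,170:480],None,fx=2.5,fy=2.5,interpolation=cv2.INTER_CUBIC))
```

```text
[ 471.7886566  -387.27347498  161.33644413]
```

View pics/top7c.png

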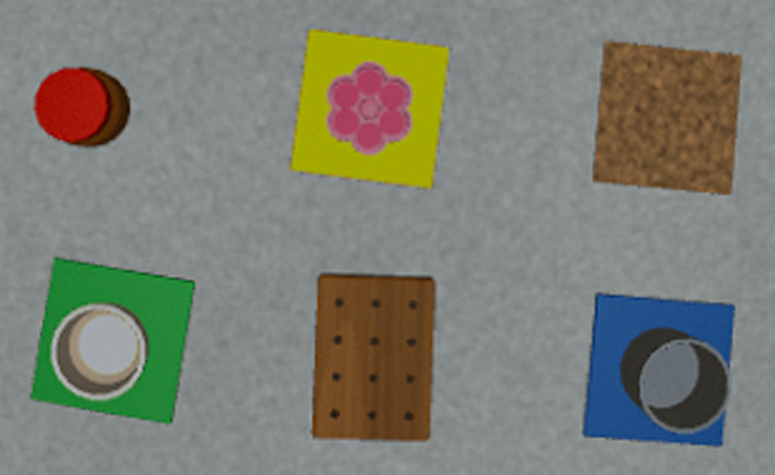

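Everything stands on its own mat: mould at crop (369,108), bowl rim at (99,352), cup rim at (684,386). I check the offsets next.

Run:
```python
from h import *
t=viewer.calibration("top");T=lambda u,v:(169.5+(u+.5)/2.5,214.5+(v+.5)/2.5)
for n,a,z,m in(("bowl",(99,352),42,(485.4,191)),("cup",(684,386),66,(470.3,-188.8)),("mould",(369,108),36,(650,16.6))):
    print(n,(onz(t,*T(*a),z)[:2]-m).round(1))
```

```text
bowl [-1.5  1.6]
cup [1.2 0.7]
mould [-1.4  1.8]
```

```bash
python3 -c "
from station import bot
print(bot.finish_job())"
```

```text
the job is handed in; nothing more can be done
None
```

The job is handed in: in the last overhead picture the cup stood on the blue mat, the bowl on green and the mould on yellow, each within about 3 mm of the middle and let go; the cup went by way of the cork mat, the jar and pop stand showed no shift, and the arm took about 26 s of the 112 s (no verdict was returned).

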